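Hold the green reference cell in the light path

ROBOT

A 6-joint arm with a two-finger parallel gripper is mounted at the origin on the work surface. World frame = base frame: x ahead of the robot, y to its left, z up, the work surface at z = 0. Lengths are in mm, angles in rad, forces in N, time in s.
With the tool pointing down it reaches from about 350 to 975 mm from the base axis. Payload 7.1 kg.
Tool frame: the origin (TCP) lies at the very end of the fingers, on their centre line; the grasp point (between the pads) lies 19 mm behind it; z points along the fingers, y is the line along which they close (so a half turn about z gives the same grasp; the last joint's range is limited). The gripper opens to 88 mm and grips with 3 to 60 N. Pads are 20 mm wide; open, the fingers measure 115 mm over their backs; the gripper's body (75 mm by 178 mm) begins 61 mm behind the grasp point.
Start: joints at [-1.299, 0.423, 1.63, -0, 1.089, -0.019], TCP at [179.217, -598.737, 222.675] pointing down, gripper open.
Joint ranges: [-3, 3], [-0.9, 2.11], [0.09, 2.58], [-1.31, 4.45], [0.11, 2.69], [-2.54, 2.54]. Speed limits (rad/s): [2.39, 2.39, 3.01, 3.14, 3.14, 3.14].

INTERFACE

Orientations are given as a rotation vector (axis times angle).
In Python, from workcell import ctrl gives the robot as it stands. The module is installed in compiled form; this text tells all that it offers.
- The arm moves only by the shell command python3 -m inch 'ROWS'. ROWS is JSON, a list of rows, each a list of 7 numbers: the shift along the tool's x, y, z scaled (see below), then the turn, a rotation vector about the tool's x, y, z scaled (see below), then the closure, from -1 (fully open) to 1 (shut). In form: [[tx, ty, tz, wx, wy, wz, hand], ...]. A call has 1 to 10 rows; each row is the pose to reach, as a shift and turn from the pose commanded when the call began, along the tool's axes at that moment; what a row does not reach only later rows make up. The controller multiplies each number of a shift by 0.15 m and each number of a turn by pi/4 rad. A row lasts 1/8 s, in which the tool goes at most 62.5 mm and 10.7 degrees, less where a joint would pass 70% of its speed; a pose out of reach is approached as far as the arm can. A call with a number of a shift or a turn outside -1 to 1 is refused whole. A call with a gripper value outside its range is refused whole. The fingers move at their own pace and stop on an object; the grip force is fixed at half the most. Time passes only in rows, so rows that repeat a pose let the fingers close. It gives the time, the measured TCP pose, the force, the opening and the grip force at its end, in the units of the state.
- ctrl.get_obs(): the state, without advancing time (a new reading comes with each control period).
- ctrl.get_image(name): name is "side" or "top" or "wrist"; returns the picture (400x640x3 uint8, red, green, blue); there is no depth.
- ctrl.camera_params(name): a dict with "vfov" (degrees; the focal length in pixels is half the picture's height over the tangent of half this angle, whatever the lens; pixels are square), "cx", "cy" (the principal point, pixels), "distortion" ([k1, k2, p1, p2, k3] as OpenCV has them; the pictures are not rectified), "eye" and "attitude" of the camera in the world; the wrist camera has in their place "tool_from_camera" (4x4, takes a point from camera to tool coordinates, whose origin is the TCP and whose axes are the flange's). Camera axes: x right, y up, looking along -z (the intrinsics and any distortion apply to the point x, -y, -z); pixel columns grow to the right and rows downward; lengths in mm; the calibration is good to about 2 mm. A picture is of the moment at which its call begins: read the wrist's pose just before it. camera_params takes no time and is no camera call.
- ctrl.close_job(): hands the job in; it is judged then, once.
The state is a dict: "t": time; "qpos": joint angles; "qvel": joint speeds; "joint_torque": joint torques, N m; "ee_pos": TCP position; "orientation": TCP orientation; "ft_force": force on the tool from outside, world axes, zero at the start; "moment": the same for the moment, N m; "width": finger opening in mm; "grasp_force": force on a finger pad.
Only numpy, scipy, OpenCV 4.12 (cv2) and the standard library are available. Lean on these libraries where they do the work, as an engineer would, in place of code of your own. Each camera call takes 0.05 s, during which the arm holds its last target. There are 200 camera calls.

TASK

First open the lamp's shutter: push its orange tab away from the robot until you feel it come up against its stop. Then take the green glass cell out of the blue rack, gripping it by its two frosted white faces only and never touching its clear faces with the fingers, and hold it upright in the gap between lamp and detector, centred in the gap and on the beam, so that the light would go straight in at one clear face and out at the other. Finish still holding it there in the gripper, touching and resting on nothing else, and leave all other things where they stand.

Things in the scene. Friction and masses are not known exactly. Their poses are not given: they have to be found in the camera images.
- bench: Fixed optical bench: aluminium plate, x -50 to 50, y -170 to 190, 12 mm thick. Origin on the table under the middle of the open light gap, z up, x roughly away from the robot. Light runs along y from lamp (+y; white housing, x -55 to 55, y 75 to 175, top at z 108 mm) to detector (-y; black housing, x -50 to 50, y -165 to -80, top at 100 mm). The gap is open from above and from both x sides.
- beam_mid (a point): Middle of the light gap on the beam line: on the bench at x 0, y 0, z 75 mm, axes parallel to the bench's. The beam is some 3 mm thick, along y. Lamp nozzle (34 mm across) ends at y = 56 mm, with the shutter blade in front of it at y = 51; the detector nozzle (34 mm across) ends at y = -52 mm.
- shutter (a joint): Lamp shutter slide, in m: 0 shut, 0.032 fully open against its hard end stop; it grows as the slide moves along the bench's +x (away from the robot). Starts between 0 and 0.012. It drags with about 2.5 N and stays where left. A dark blade 30 mm wide before the lamp's nozzle moves with it and covers the lens while shut.
- shutter_tab (a point): Top centre of the orange shutter tab, 142 mm above the table, axes parallel to the bench's. The tab is 12 mm (x) by 30 mm (y) and stands 28 mm high on a flat dark strap, top 114 mm above the table; the strap reaches 2 mm past the tab to -x, then comes the housing top at 108 mm. Nothing stands before or behind the tab.
- rack: Fixed blue block 60 x 150 x 20 mm (x, y, z), origin at the centre of its underside. Three pockets in a row along its y axis, 46 mm apart, 12 mm deep (floor 8 mm above the table), about 1 mm of play around each cell. Each holds one cell, with the cell's axes parallel to the rack's.
- cell_green: Green cell of solid filter glass, about 35 g, 12.5 mm (x) by 22 mm (y) by 50 mm tall, origin at the centre of its underside, z up. Its frosted white faces are the wide ones, facing its own +x and -x, 12.5 mm apart; the clear green faces look along its +y and -y, 22 mm apart, and light is to pass along y. It stands in any of the three rack pockets, 38 mm of it above the rack.
- window (a point): Middle of the green cell's light window: on the cell's axis 16 mm above its underside, axes parallel to the cell's. This point is to be on the beam.
- cell_amber: Amber cell of the same size in the rack; origin at the centre of its underside. Leave it standing.
- cell_grey: Dark grey cell of the same size in the rack; origin at the centre of its underside. Leave it standing.
- dropper: Pale yellow dropper bottle, 40 mm across, 125 mm tall, origin at the centre of its underside. Leave it standing.
- vial: Small glass jar with black cap, 36 mm across, 65 mm tall, origin at the centre of its underside. Leave it standing.
- slide_box: Green box with white lid, 87 x 102 x 32 mm, origin at the centre of its underside. Leave it.
- flask: Conical glass flask, 84 mm across at the foot, 120 mm tall, origin at the centre of its underside. Leave it standing.

How it is judged (in metres and radians):
On the way, in this order (a step that is already met when the one before it is completed fails the run):
1. the shutter is pushed fully open, to its stop (2 mm short at most) (value of joint shutter above 0.03 m), for 0.2 s.
2. the green cell is gripped and lifted clear of the rack and everything else (height (world z) of cell_green above 0.03 m and contact force between the fingers and cell_green above 1 N and contact force between cell_green and bench below 0.05 N and contact force between cell_green and rack below 0.05 N), for 0.2 s.
At the end, for the whole second after the job is handed in: Shutter open 29.5 mm or more; green cell held still by the fingers, touching neither bench nor rack, upright within 0.12 rad, its y axis along the beam within 0.15 rad, its window point within 4.5 mm of the beam sideways, 9 mm in height, and 15 mm of mid-gap along the beam (value of joint shutter above 0.0295 m and contact force between the fingers and cell_green above 1 N and contact force between cell_green and bench below 0.05 N and contact force between cell_green and rack below 0.05 N and x of window in the frame of bench between -0.0045 and 0.0045 m and y of window in the frame of bench between -0.015 and 0.015 m and z of window in the frame of bench between 0.066 and 0.084 m and angle between the y axis of cell_green and the y axis of bench, either way round below 0.15 rad and angle between cell_green's own z axis and vertical below 0.12 rad and linear speed of cell_green below 0.03 m/s); the arm keeps its last pose, push and grip.
It fails at once if a finger touches a clear face of the green cell (contact force between the fingers and cell_green_c1 above 0.3 N or contact force between the fingers and cell_green_c2 above 0.3 N).
It fails at once if another thing is disturbed (moved over 20 mm) (distance of any of cell_amber, cell_grey, dropper, vial, slide_box, flask from where it was at the start of the episode above 0.02 m).
It also fails if it takes over 58 s, if anything falls off the work surface, if the arm or the gripper's body presses on something with over 40 N, if the wrist force passes 120 N, or if a joint passes its speed limit or range.

## Working session

There is one attempt and no reset: what is moved stays moved. The work goes in short steps, Python scripts to look and compute and a shell command to move; the robot and the scene stay as the last step left them, time stands still between calls to the robot, and variables do not carry over. Pictures are saved under pics/ and viewed, at most 10 in all, crops included, and the job is handed in when it is done.

```bash
mkdir -p pics; cat > h.py <<'E'
import numpy as np, cv2
from scipy.spatial.transform import Rotation as R
from workcell import ctrl
def snap(n,f=None):
    o=ctrl.get_obs(); im=ctrl.get_image(n)
    if f: cv2.imwrite('pics/'+f,im[:,:,::-1])
    return o,im
E
python3 - <<'E'
from h import *
for n in('side','top','wrist'):
    p=ctrl.camera_params(n); print(n,p)
    o,im=snap(n,n+'0.png')
print(o)
E
```

```text
side {'vfov': 44.65393351843692, 'cx': 311.743782676649, 'cy': 208.51176977155626, 'distortion': array([-0.01554081,  0.        ,  0.        ,  0.        ,  0.        ]), 'eye': array([ 147.35198352,  814.30934475, 1183.29163449]), 'attitude': array([ 0.2216384 , -0.97788895, -2.59364553])}
top {'vfov': 56.34343210478256, 'cx': 315.35121578679986, 'cy': 189.71793383888917, 'distortion': array([-0.03113145,  0.        ,  0.        ,  0.        ,  0.        ]), 'eye': array([ 417.89416929,  -49.83378505, 1321.98650628]), 'attitude': array([ 0.06330098, -0.04198801, -1.55871733])}
wrist {'vfov': 70.29728119669856, 'cx': 313.6426230149613, 'cy': 197.98290973177063, 'distortion': array([-0.01785069,  0.        ,  0.        ,  0.        ,  0.        ]), 'tool_from_camera': array([[ 4.99991756e-04,  9.69819618e-01,  2.43823005e-01,
         6.49625019e+01],
       [ 9.99998958e-01, -8.15086993e-04,  1.19142212e-03,
         6.94028976e-02],
       [ 1.35420151e-03,  2.43822155e-01, -9.69819015e-01,
        -1.62756556e+02],
       [ 0.00000000e+00,  0.00000000e+00,  0.00000000e+00,
         1.00000000e+00]])}
{'t': 0.1, 'qpos': array([-1.29898515e+00,  4.23757904e-01,  1.63060495e+00,  2.47431257e-05,
        1.08858733e+00, -1.89905472e-02]), 'qvel': array([ 0.00082322, -0.00182166, -0.00237876, -0.00178474, -0.00101315,
        0.00231094]), 'joint_torque': array([-3.22409073e-05, -5.45614386e+01, -2.74324429e+01,  6.45086635e-02,
        1.88385998e-02, -3.75651348e-05]), 'ee_pos': array([ 179.10365997, -598.26936783,  221.98688353]), 'orientation': array([-3.10710966e+00, -4.54969074e-01,  2.34591568e-04]), 'ft_force': array([0.35630043, 0.37359695, 0.21605612]), 'moment': array([ 0.04610655, -0.02470751,  0.03686465]), 'grasp_force': 0.0, 'width': 87.42354806219785}
```

View pics/top0.png

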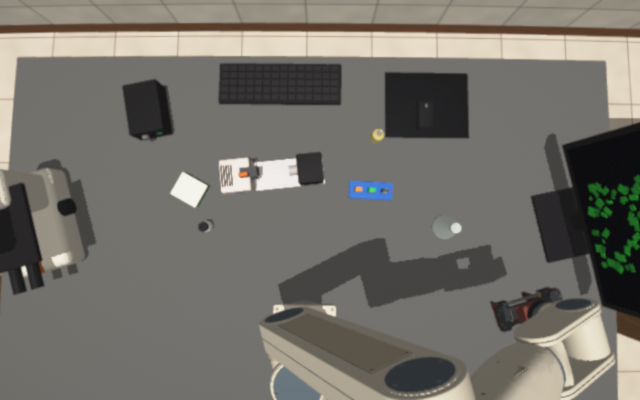

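View pics/side0.png

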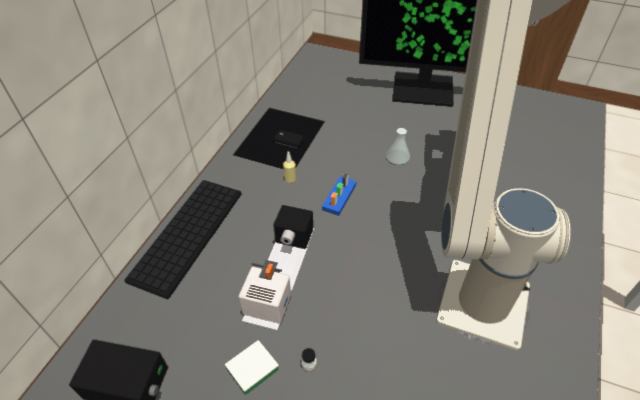

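Top view: tab at (244,173), detector at (310,168), rack at (371,190) with amber, green and grey at columns 359, 372 and 385. Green is in the middle pocket. The side view agrees.

```bash
cat >> h.py <<'E'
def cam(n,o=None):
    p=ctrl.camera_params(n); f=200/np.tan(np.radians(p['vfov'])/2)
    K=np.array([[f,0,p['cx']],[0,f,p['cy']],[0,0,1.]])
    if n=='wrist':
        M=np.array(p['tool_from_camera']); Rt=R.from_rotvec(o['orientation']).as_matrix()
        A=Rt@M[:3,:3]; e=Rt@M[:3,3]+o['ee_pos']
    else: A=R.from_rotvec(p['attitude']).as_matrix(); e=p['eye']
    return K,p['distortion'],A,e
def onplane(c,uv,z):
    K,d,A,e=c
    q=cv2.undistortPoints(np.float64(uv).reshape(-1,1,2),K,d)[:,0]
    D=np.c_[q[:,0],-q[:,1],-np.ones(len(q))]@A.T
    return e+D*((z-e[2])/D[:,2])[:,None]
def proj(c,P):
    K,d,A,e=c; P=(np.float64(P).reshape(-1,3)-e)@A
    return cv2.projectPoints(P*[1,-1,-1],np.zeros(3),np.zeros(3),K,d)[0][:,0]
RNG={'orange':((3,150,120),(17,255,255)),'green':((45,100,60),(80,255,255)),'blue':((100,140,80),(125,255,255)),'white':((0,0,195),(180,60,255)),'black':((0,0,0),(180,255,38))}
def blobs(im,col,roi=None,amin=8):
    h=cv2.cvtColor(im,cv2.COLOR_RGB2HSV); m=cv2.inRange(h,*[np.array(a) for a in RNG[col]])
    if roi: k=np.zeros_like(m); u0,v0,u1,v1=roi; k[v0:v1,u0:u1]=1; m=m*k
    cs=cv2.findContours(m,cv2.RETR_EXTERNAL,cv2.CHAIN_APPROX_NONE)[0]
    return sorted([(cv2.contourArea(c),cv2.minAreaRect(c),c) for c in cs if len(c)>=amin],key=lambda a:-a[0])
E
python3 - <<'E'
from h import *
im=cv2.imread('pics/top0.png')[:,:,::-1]; c=cam('top')
roi=(210,140,410,210)
for col,z in(('orange',142),('green',58),('blue',20),('black',100)):
    for a,r,k in blobs(im,col,roi)[:3]:
        b=cv2.boxPoints(r); P=onplane(c,b,z)
        print(col,a,np.round(r[0],1),'c',onplane(c,r[0],z)[0].round(),'\n',P[:,:2].round().tolist(), 'edges',np.linalg.norm(np.diff(P,axis=0),axis=1).round(), 'ang',np.degrees(np.arctan2(*(P[1]-P[0])[[1,0]])).round(1))
E
```

```text
orange 24.5 [243. 174.] c [545. 198. 142.] 
 [[551.0, 211.0], [551.0, 185.0], [539.0, 185.0], [538.0, 211.0]] edges [26. 13. 26.] ang -89.4
orange 6.0 [358. 189.] c [ 501. -168.  142.] 
 [[504.0, -162.0], [504.0, -175.0], [498.0, -175.0], [498.0, -162.0]] edges [13.  6. 13.] ang -89.4
green 17.0 [371.  189.5] c [ 506. -221.   58.] 
 [[511.0, -211.0], [511.0, -231.0], [501.0, -231.0], [500.0, -211.0]] edges [20. 10. 20.] ang -89.4
blue 649.0 [370.2 190.1] c [ 506. -223.   20.] 
 [[480.0, -148.0], [538.0, -151.0], [532.0, -298.0], [474.0, -295.0]] edges [ 58. 148.  58.] ang -2.7
black 0.0 [305. 183.] c [522.   2. 100.] 
 [[522.0, -8.0], [522.0, -8.0], [522.0, 11.0], [522.0, 11.0]] edges [ 0. 20.  0.] ang 0.0
black 0.0 [313.5 182. ] c [525. -26. 100.] 
 [[525.0, -38.0], [525.0, -38.0], [525.0, -15.0], [525.0, -15.0]] edges [ 0. 23.  0.] ang 0.0
```

```bash
cat >> h.py <<'E'
def Rdown(psi):
    c,s=np.cos(np.radians(psi)),np.sin(np.radians(psi)); return np.array([[c,s,0],[s,-c,0],[0,0,-1.]])
def plan(pos,psi):
    o=ctrl.get_obs(); Rt=R.from_rotvec(o['orientation']).as_matrix()
    print('at',o['ee_pos'].round(1),'t',round(o['t'],2))
    print('shift',(Rt.T@(np.array(pos)-o['ee_pos'])/150).round(3),'turn',(R.from_matrix(Rt.T@Rdown(psi)).as_rotvec()/(np.pi/4)).round(3))
E
python3 -c "
from h import *
plan((520,100,290),90)"
```

```text
at [ 179.1 -598.3  222.1] t 0.15
shift [ 3.512 -3.809 -0.448] turn [-1.00e-03 -1.00e-03 -1.63e+00]
```

```bash
python3 -m inch '[[0.9,-1,-0.45,0,0,-1,-1],[0.9,-1,-0.45,0,0,-1,-1],[0.9,-1,-0.45,0,0,-1,-1],[0.9,-1,-0.45,0,0,-1,-1],[0.9,-1,-0.45,0,0,-1,-1]]'; python3 -c "
from h import *
plan((520,100,290),90)"
```

```text
t: 0.78
ee_pos: [266.3, -415.3, 290.9]
orientation: [2.694, 1.614, 0.0]
ft_force: [-0.6, -1.0, 0.2]
width: 87.5
grasp_force: 0.0
at [ 266.3 -415.3  290.9] t 0.78
shift [ 3.827e+00 -1.290e-01  3.000e-03] turn [ 0.001  0.001 -0.625]
```

```bash
python3 -m inch '[[1,0,0,0,0,-0.6,-1],[1,0,0,0,0,-0.6,-1],[1,0,0,0,0,-0.6,-1],[1,0,0,0,0,-0.6,-1]]'; python3 -c "
from h import *
plan((520,100,290),90)"
```

```text
t: 1.27
ee_pos: [337.1, -284.0, 289.8]
orientation: [-2.247, -2.195, 0.0]
ft_force: [1.0, 0.4, -0.5]
width: 88.0
grasp_force: 0.0
at [ 337.1 -284.   289.8] t 1.27
shift [ 2.588e+00  1.159e+00 -2.000e-03] turn [-0.001 -0.    -0.03 ]
```

```bash
python3 -m inch '[[1,0.9,0,0,0,-0.03,-1],[1,0.9,0,0,0,-0.03,-1],[1,0.9,0,0,0,-0.03,-1],[1,0.9,0,0,0,-0.03,-1],[1,0.9,0,0,0,-0.03,-1],[1,0.9,0,0,0,-0.03,-1]]'; python3 -c "
from h import *
snap('wrist','w1.png')
plan((520,100,290),90)"
```

```text
t: 2.02
ee_pos: [474.3, -139.0, 289.8]
orientation: [-2.224, -2.218, 0.001]
ft_force: [0.4, -0.4, -0.9]
width: 88.0
grasp_force: 0.0
at [ 474.2 -139.   290. ] t 2.08
shift [ 1.594  0.301 -0.   ] turn [-0.001  0.    -0.003]
```

View pics/w1.png

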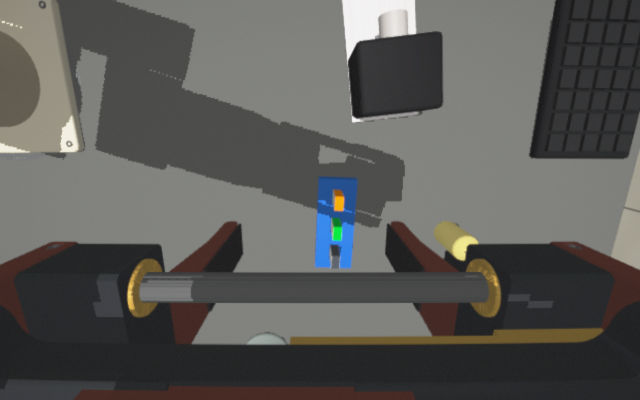

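Wrist view: rack at (337,222), green at (337,230), amber above it at (338,200), grey below, and the detector at (395,75). Next stop is the lamp.

```bash
python3 -m inch '[[1,0.2,0,0,0,0,1],[1,0.2,0,0,0,0,1],[1,0.2,0,0,0,0,1],[1,0.2,0,0,0,0,1],[1,0.2,0,0,0,0,1]]'; python3 -c "
from h import *
snap('wrist','w2.png')
plan((520,100,290),90)"
```

```text
t: 2.7
ee_pos: [504.8, 11.1, 290.2]
orientation: [2.223, 2.22, -0.001]
ft_force: [0.2, 0.6, 0.8]
width: 41.3
grasp_force: 0.0
at [504.8  11.  290.2] t 2.75
shift [0.594 0.1   0.001] turn [-0.     0.    -0.002]
```

View pics/w2.png

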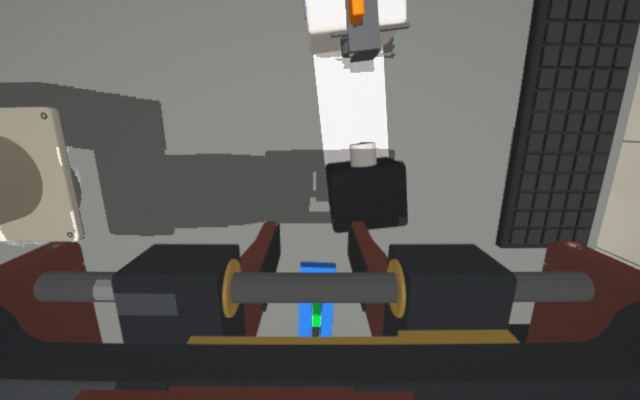

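Lamp front at (355,45), tab at the top edge (355,8), detector at (367,195). I need about 120 mm more in +y.

```bash
python3 -m inch '[[0.8,-0.1,0,0,0,0,1],[0.8,-0.1,0,0,0,0,1],[0.8,-0.1,0,0,0,0,1],[0.8,-0.1,0,0,0,0,1],[0.8,-0.1,0,0,0,0,1]]'; python3 - <<'E'
from h import *
o,im=snap('wrist','w3.png'); c=cam('wrist',o)
np.save('o3.npy',o,allow_pickle=True)
for a,r,k in blobs(im,'orange')[:2]:
    b=cv2.boxPoints(r); print(a,r); print(onplane(c,b,142)[:,:2].round(1).tolist(), onplane(c,r[0],142)[0].round(1))
for a,r,k in blobs(im,'white')[:4]: print(a,r)
E
```

```text
t: 3.38
ee_pos: [490.4, 130.9, 290.2]
orientation: [2.224, 2.219, -0.0]
ft_force: [0.2, -0.5, 0.3]
width: 0.8
grasp_force: 0.0
347.0 ((365.0, 125.0), (28.0, 14.0), 90.0)
[[535.8, 212.9], [550.6, 212.9], [551.9, 184.1], [536.8, 184.1]] [543.8 198.7 142. ]
7493.0 ((364.6402282714844, 100.76220703125), (103.25348663330078, 95.85457611083984), 83.6598129272461)
167.0 ((336.0529479980469, 210.98818969726562), (17.13750648498535, 13.341224670410156), 77.47119140625)
140.0 ((326.5, 5.5), (11.0, 25.0), 90.0)
104.5 ((385.0, 225.0), (10.0, 14.0), 90.0)
```

View pics/w3.png

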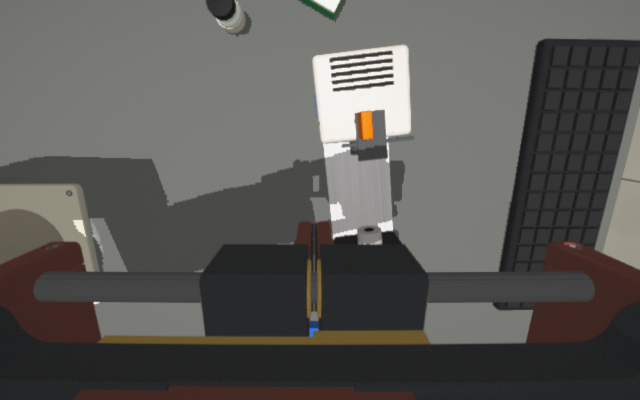

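Tab top centre is at about (544,198.5), and the overhead view gives (545,198). Next, bench pose from the housings' top outlines: lamp in w3, detector in w2.

```bash
python3 - <<'E'
from h import *
o=np.load('o3.npy',allow_pickle=True).item()
im=cv2.imread('pics/w3.png')[:,:,::-1]; c=cam('wrist',o)
k=[b for b in blobs(im,'white') if b[0]>3000][0][2]
k=cv2.convexHull(k)
P=onplane(c,k.reshape(-1,2),108)[:,:2].astype(np.float32)
r=cv2.minAreaRect(P); print('lamp',r, cv2.boxPoints(r).round(1).tolist())
im2=cv2.imread('pics/w2.png')[:,:,::-1]
o2=dict(o); o2['ee_pos']=np.array([504.8,11.05,290.2]); o2['orientation']=R.from_matrix(Rdown(90)).as_rotvec()
h=cv2.cvtColor(im2,cv2.COLOR_RGB2GRAY); print(h[150:235:6,365],h[185,318:415:5])
E
python3 -c "
import cv2;a=cv2.imread('pics/w2.png')[130:250,300:430];cv2.imwrite('pics/c2.png',cv2.convertScaleAbs(cv2.resize(a,None,fx=5,fy=5,interpolation=0),alpha=2.5))"
```

```text
lamp ((546.8411865234375, 223.74710083007812), (107.41184997558594, 114.09795379638672), 6.612541675567627) [[486.8999938964844, 274.20001220703125], [500.1000061035156, 160.89999389648438], [606.7999877929688, 173.3000030517578], [593.5999755859375, 286.6000061035156]]
[143 145 144  36  35  35  37  36  36  36  34  35  35  57  55] [ 82  82  32  37  36  36  36  34  35  36  34  36  34  34  36  35  35  36
 140 140]
```

View pics/c2.png

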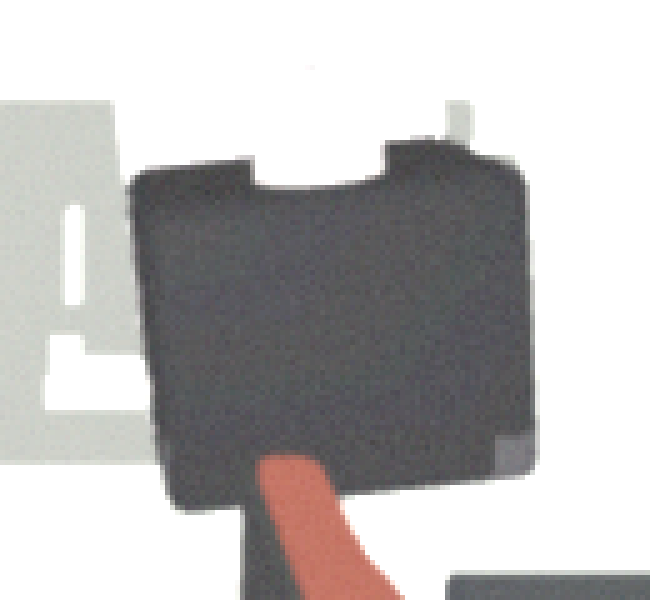

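```bash
python3 -m inch '[[0.45,0.13,0,0,0,-0.11,1],[0.45,0.13,0,0,0,-0.11,1],[0.45,0.13,0.9,0,0,-0.11,1],[0.45,0.13,0.9,0,0,-0.11,1],[0.45,0.13,0.9,0,0,-0.11,1],[0.45,0.13,0.9,0,0,-0.11,1]]'; python3 -c "
from h import *
plan((512,198,124),95)"
```

```text
t: 4.18
ee_pos: [510.2, 199.4, 155.9]
orientation: [-2.125, -2.314, 0.0]
ft_force: [-0.4, -0.3, 0.1]
width: 0.6
grasp_force: 0.0
at [510.2 199.4 155.9] t 4.17
shift [-0.01   0.011  0.212] turn [-0.     0.    -0.002]
```

```bash
python3 -m inch '[[0,0,0.21,0,0,0,1],[0,0,0.21,0,0,0,1],[0,0.05,0.21,0,0,0,1],[0,0.1,0.21,0,0,0,1],[0,0.13,0.21,0,0,0,1],[0,0.16,0.21,0,0,0,1],[0,0.19,0.21,0,0,0,1],[0,0.19,0.21,0,0,0,1]]'; python3 -c "
from h import *
o,im=snap('top');c=cam('top')
for a,r,k in blobs(im,'orange',(210,140,300,210)): print(a,r[0],onplane(c,r[0],142))"
```

```text
t: 5.18
ee_pos: [538.4, 202.5, 123.6]
orientation: [2.123, 2.315, 0.0]
ft_force: [-0.9, -0.1, -0.6]
width: 0.4
grasp_force: 0.1
```

```bash
python3 -m inch '[[0,0.03,0,0,0,0,1],[0,0.06,0,0,0,0,1]]';python3 -m inch '[[0,0.03,0,0,0,0,1]]';python3 -m inch '[[0,0.03,0,0,0,0,1]]';python3 -m inch '[[0,0.03,0,0,0,0,1]]'
```

```text
t: 5.48
ee_pos: [546.8, 203.4, 123.5]
orientation: [-2.123, -2.315, 0.001]
ft_force: [-3.7, 1.7, 1.3]
width: 0.4
grasp_force: 1.4
t: 5.6
ee_pos: [551.6, 203.8, 123.6]
orientation: [-2.123, -2.315, 0.0]
ft_force: [-3.0, 2.8, 1.5]
width: 0.5
grasp_force: 1.4
t: 5.72
ee_pos: [552.9, 204.0, 123.4]
orientation: [-2.12, -2.311, 0.009]
ft_force: [-23.0, 3.8, 17.8]
width: 0.5
grasp_force: 11.7
t: 5.85
ee_pos: [553.1, 204.1, 123.3]
orientation: [-2.117, -2.307, 0.02]
ft_force: [-39.0, 2.8, 31.3]
width: 0.8
grasp_force: 19.4
```

Force jumped from 3 to 39 N with no further motion, so it's on the stop. I'll hold briefly, back off and rise, opening the hand on the way.

```bash
python3 -m inch '[[0,0,0,0,0,0,1],[0,0,0,0,0,0,1],[0,-0.15,0,0,0,0,1],[0,-0.2,0,0,0,0,1],[0,-0.2,-1,0,0,0,1],[0,-0.2,-1,0,0,0,1],[0,-0.2,-1,0,0,0,1],[0,-0.2,-1,0,0,0,1]]'; python3 -c "
from h import *
plan((500,80,290),95)"
```

```text
t: 6.85
ee_pos: [532.8, 202.2, 276.2]
orientation: [2.121, 2.313, 0.008]
ft_force: [-0.8, -0.2, -0.6]
width: 0.3
grasp_force: 0.0
at [532.8 202.2 276.2] t 6.85
shift [-0.793 -0.287 -0.094] turn [ 0.008 -0.002 -0.001]
```

```bash
python3 - <<'E'
from h import *
o=np.load('o3.npy',allow_pickle=True).item()
for f,rows,pos in(('w2',range(64,136,4),[504.8,11.05,290.2]),('w3',range(160,226,4),o['ee_pos'])):
    q=dict(o); q['ee_pos']=np.array(pos)
    if f=='w2': q['orientation']=R.from_matrix(Rdown(90)).as_rotvec()
    c=cam('wrist',q); g=cv2.cvtColor(cv2.imread(f'pics/{f}.png'),cv2.COLOR_BGR2GRAY).astype(float)
    g=cv2.GaussianBlur(g,(3,3),0)
    L=[];Q=[]
    for v in rows:
        d=np.diff(g[v]); 
        L.append((305+np.argmax(d[305:345])+.5,v)); Q.append((370+np.argmin(d[370:405])+.5,v))
    for n,s in(('L',L),('R',Q)):
        P=onplane(c,s,12); 
        p=np.polyfit(P[:,1],P[:,0],1); res=P[:,0]-np.polyval(p,P[:,1]); ok=abs(res-np.median(res))<1.5
        p=np.polyfit(P[ok,1],P[ok,0],1); print(f,n,ok.sum(),'yaw',-np.degrees(np.arctan(p[0])).round(2),'x@y=90',np.polyval(p,90).round(1),'std',res[ok].std().round(2),P[[0,-1],:2].round(0).tolist())
E
```

```text
w2 L 18 yaw 6.61 x@y=90 512.3 std 0.44 [[503.0, 165.0], [514.0, 70.0]]
w2 R 18 yaw 6.61 x@y=90 612.6 std 0.43 [[604.0, 165.0], [615.0, 70.0]]
w3 L 17 yaw 6.53 x@y=90 512.3 std 0.45 [[506.0, 147.0], [518.0, 42.0]]
w3 R 17 yaw 6.46 x@y=90 612.3 std 0.48 [[605.0, 147.0], [618.0, 42.0]]
```

```bash
python3 - <<'E'
from h import *
q={'ee_pos':np.array([504.8,11.05,290.2]),'orientation':R.from_matrix(Rdown(90)).as_rotvec()}
c=cam('wrist',q); P=onplane(c,[(336,232.5),(407,224.5)],100); print(P.round(1))
m=P.mean(0)[:2]; a=np.radians(6.55); yb=np.array([-np.sin(a),np.cos(a)]); print('origin',m+165*yb)
# rack from w1, plane 20
o={'ee_pos':np.array([474.25,-139,289.9]),'orientation':np.array([-2.224,-2.218,.001])}
c=cam('wrist',o); im=cv2.imread('pics/w1.png')[:,:,::-1]
for col,z in(('blue',20),('green',58)):
    k=blobs(im,col,(280,150,400,275))[0]; P=onplane(c,k[2].reshape(-1,2),z)[:,:2].astype(np.float32); r=cv2.minAreaRect(P); print(col,r)
E
python3 -c "
from h import *
plan((500,-60,290),90-2.5)"
```

```text
[[533.1 -58.3 100. ]
 [626.3 -47.2 100. ]]
origin [560.90167363 111.14787615]
blue ((506.9484558105469, -223.99826049804688), (152.03073120117188, 59.9846305847168), 87.74759674072266)
green ((506.7039794921875, -218.29078674316406), (12.729917526245117, 33.51594924926758), 3.649092674255371)
at [532.8 202.2 276.2] t 6.85
shift [-1.723 -0.368 -0.096] turn [ 0.008 -0.002  0.165]
```

```bash
python3 -m inch '[[-1,-0.1,0,0.008,0,0.16,-1],[-1,-0.1,0,0.008,0,0.16,-1],[-1,-0.1,0,0.008,0,0.16,-1],[-1,-0.1,0,0.008,0,0.16,-1],[-1,-0.1,0,0.008,0,0.16,-1]]'; python3 -m inch '[[-1,0,0,0,0,0,-1],[-1,0,0,0,0,0,-1],[-1,0,0,0,0,0,-1],[-1,0,0,0,0,0,-1],[-1,0,0,0,0,0,-1]]'
python3 - <<'E'
from h import *
plan((507,-214,200),87.75)
c=cam('top'); print('dropper',onplane(c,(378,134),110))
E
```

```text
t: 7.48
ee_pos: [528.5, 51.5, 272.6]
orientation: [-2.261, -2.174, 0.009]
ft_force: [0.3, 0.3, 0.2]
width: 47.0
grasp_force: 0.0
t: 8.1
ee_pos: [522.9, -97.4, 273.4]
orientation: [-2.26, -2.175, 0.007]
ft_force: [0.1, -0.3, 0.6]
width: 87.9
grasp_force: 0.0
at [522.9 -97.4 273.4] t 8.1
shift [-0.781 -0.073  0.49 ] turn [-0.009 -0.     0.002]
dropper [[ 684.92697551 -236.43885376  110.        ]]
```

```bash
python3 -m inch '[[-0.78,-0.07,0,-0.009,0,0,-1],[-0.78,-0.07,0.4,-0.009,0,0,-1],[-0.78,-0.07,0.9,-0.009,0,0,-1],[-0.78,-0.07,0.9,-0.009,0,0,-1],[-0.78,-0.07,0.9,-0.009,0,0,-1],[-0.78,-0.07,0.9,-0.009,0,0,-1]]'
python3 - <<'E'
from h import *
o,im=snap('wrist','w4.png'); c=cam('wrist',o)
print(o['ee_pos'],o['orientation'])
for k in blobs(im,'green')[:3]: print(k[0],k[1])
print('expected green top corners',proj(c,[(507+sx*6.25,-224+sy*11,58) for sx in(-1,1) for sy in(-1,1)]).round(0).tolist())
E
```

```text
t: 8.85
ee_pos: [508.0, -214.6, 140.0]
orientation: [2.261, 2.178, 0.002]
ft_force: [-0.3, -0.1, 0.5]
width: 87.9
grasp_force: 0.0
[ 508.04450719 -214.57345569  139.97921774] [2.26117048e+00 2.17773949e+00 1.55952444e-03]
430.0 ((314.0, 209.5), (14.0, 33.0), 0.0)
expected green top corners [[308.0, 225.0], [307.0, 201.0], [321.0, 224.0], [321.0, 201.0]]
```

View pics/w4.png

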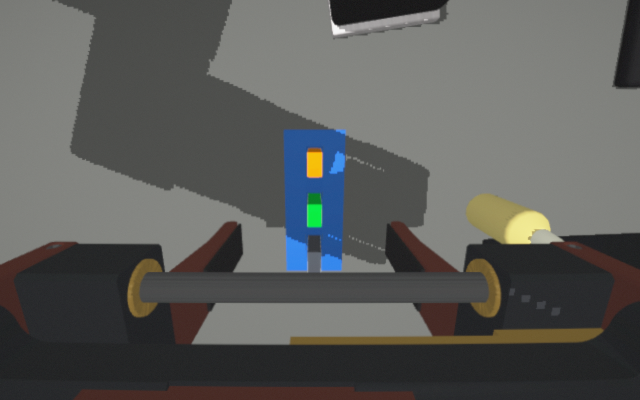

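The green cell's top spans columns 307–321 and rows 201–226, as predicted. Descending.

```bash
python3 -c "
from h import *
plan((506.9,-224,30),87.75)"
```

```text
at [ 508.3 -214.8  140.4] t 8.9
shift [-0.061 -0.009  0.736] turn [0.004 0.002 0.002]
```

```bash
python3 -m inch '[[-0.061,-0.009,0.2,0.004,0,0,-1],[-0.061,-0.009,0.5,0.004,0,0,-1],[-0.061,-0.009,0.73,0.004,0,0,-1],[-0.061,-0.009,0.73,0.004,0,0,-1]]'
python3 -m inch '[[0,0,0,0,0,0,-0.3],[0,0,0,0,0,0,0.2],[0,0,0,0,0,0,0.55],[0,0,0,0,0,0,0.6]]'
```

```text
t: 9.4
ee_pos: [504.8, -223.7, 28.8]
orientation: [-2.261, -2.176, 0.004]
ft_force: [0.4, 0.9, 0.8]
width: 87.8
grasp_force: 0.0
t: 9.9
ee_pos: [505.6, -224.6, 30.1]
orientation: [-2.264, -2.177, 0.002]
ft_force: [0.3, 0.2, 0.2]
width: 51.3
grasp_force: 0.0
```

```bash
python3 -m inch '[[0,0.008,0,0,0,0,0.6],[0,0.008,0,0,0,0,0.6],[0,0.008,0,0,0,0,0.6],[0,0.008,0,0,0,0,1],[0,0.008,0,0,0,0,1],[0,0.008,0,0,0,0,1],[0,0.008,0,0,0,0,1],[0,0.008,0,0,0,0,1]]'
```

```text
t: 10.9
ee_pos: [507.1, -224.7, 29.4]
orientation: [-2.264, -2.177, 0.002]
ft_force: [5.6, -1.2, -3.4]
width: 12.1
grasp_force: 30.0
```

```bash
python3 -m inch '[[0,0,-0.1,0,0,0,1],[0,0,-0.3,0,0,0,1],[0,0,-0.6,0,0,0,1],[0,0,-0.9,0,0,0,1],[0,0,-1,0,0,0,1],[0,0,-1,0,0,0,1],[0,0,-1,0,0,0,1]]'
python3 - <<'E'
from h import *
o,im=snap('wrist','w5.png'); print(o['width'],o['grasp_force'])
plan((530,-50,190),96.55); plan((560.4,109,185),96.55)
E
```

```text
t: 11.78
ee_pos: [505.5, -223.9, 177.6]
orientation: [-2.261, -2.175, 0.005]
ft_force: [0.0, 0.9, -0.3]
width: 12.5
grasp_force: 30.0
12.470500364717976 29.97598707675934
at [ 505.5 -223.9  177.5] t 11.82
shift [ 1.165  0.117 -0.083] turn [-0.007 -0.002 -0.195]
at [ 505.5 -223.9  177.5] t 11.82
shift [ 2.232  0.279 -0.05 ] turn [-0.007 -0.002 -0.195]
```

View pics/w5.png

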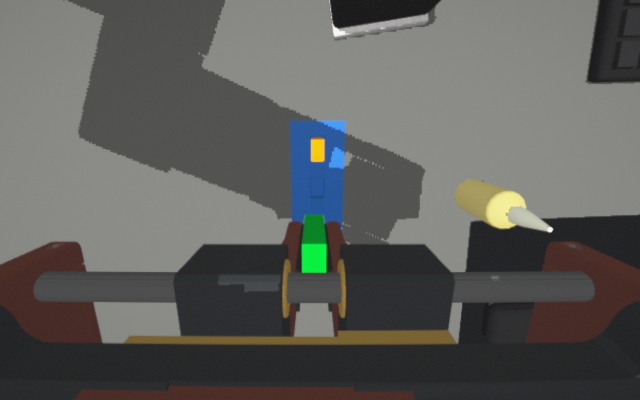

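The green cell is held between the fingers at (314,243), its pocket is empty and amber is still standing. Carrying it over to the gap.

```bash
python3 -m inch '[[0.5,0.06,-0.05,-0.007,0,-0.1,1],[0.9,0.12,-0.07,-0.007,0,-0.195,1],[1,0.13,-0.07,-0.007,0,-0.195,1],[1,0.13,-0.07,-0.007,0,-0.195,1],[1,0.13,-0.07,-0.007,0,-0.195,1]]'
python3 -c "
from h import *
plan((560.4,109,185),96.55)"
```

```text
t: 12.45
ee_pos: [531.6, -75.8, 188.8]
orientation: [2.09, 2.344, 0.001]
ft_force: [0.1, 0.4, -0.8]
width: 12.3
grasp_force: 30.0
at [531.6 -75.8 188.8] t 12.45
shift [1.202 0.331 0.025] turn [ 0.002  0.    -0.   ]
```

```bash
python3 -m inch '[[0.5,0.15,0,0,0,0,1],[0.9,0.3,0,0,0,0,1],[1,0.33,0,0,0,0,1],[1,0.33,0,0,0,0,1],[1,0.33,0,0,0,0,1]]'
python3 - <<'E'
from h import *
o,im=snap('wrist','w6.png'); c=cam('wrist',o); print(o['ee_pos'].round(1),o['orientation'])
# bench edges fit again
g=cv2.GaussianBlur(cv2.cvtColor(im,cv2.COLOR_RGB2GRAY).astype(np.float32),(3,3),0)
a=np.radians(6.55)
# held cell: green blob, corners in tool frame vs expected
for k in blobs(im,'green',amin=20)[:3]: print(k[0],k[1])
Rt=R.from_rotvec(o['orientation']).as_matrix()
P=[o['ee_pos']+Rt@np.array([sy*11,sx*6.25,-28.6+dz]) for dz in(0,50) for sx in(-1,1) for sy in(-1,1)]
print(proj(c,P).round(0).tolist())
plan((560.4,109,185),96.55); plan((560.4,109,80.4),96.55)
E
```

```text
t: 13.08
ee_pos: [563.9, 77.8, 189.3]
orientation: [2.091, 2.342, 0.001]
ft_force: [0.2, -1.3, -0.5]
width: 12.1
grasp_force: 30.0
[563.9  77.8 189.3] [2.09107825e+00 2.34197519e+00 1.31707336e-03]
1324.5 ((313.5, 243.0), (58.0, 25.0), 90.0)
[[304.0, 278.0], [304.0, 239.0], [328.0, 278.0], [329.0, 239.0], [306.0, 241.0], [306.0, 211.0], [324.0, 241.0], [325.0, 211.0]]
at [563.9  77.6 189.4] t 13.12
shift [0.211 0.001 0.029] turn [ 0.003  0.001 -0.002]
at [563.9  77.6 189.4] t 13.12
shift [ 0.211 -0.001  0.727] turn [ 0.003  0.001 -0.002]
```

View pics/w6.png

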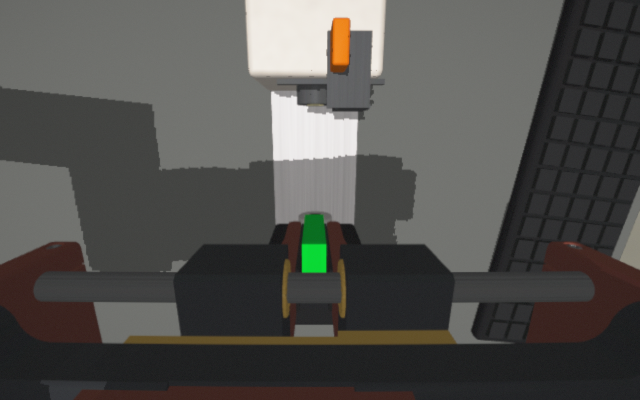

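Shutter is open: the lens shows at (310,97), with the tab moved to the right. The cell is upright at (314,243). I'll finish the y shift first, then descend.

```bash
python3 -m inch '[[0.1,0.005,0,0.003,0,0,1],[0.21,0.005,0,0.003,0,0,1],[0.21,0.005,0.1,0.003,0,0,1],[0.21,0.005,0.3,0.003,0,0,1],[0.21,0.005,0.5,0.003,0,0,1],[0.21,0.005,0.65,0.003,0,0,1],[0.21,0.005,0.72,0.003,0,0,1],[0.21,0.005,0.725,0.003,0,0,1],[0.21,0.005,0.725,0.003,0,0,1],[0.21,0.005,0.725,0.003,0,0,1]]'
python3 - <<'E'
from h import *
o,im=snap('wrist'); c=cam('wrist',o)
for k in blobs(im,'green',amin=20)[:1]: print(k[1])
plan((561,109,80.4),96.55)
_,s=snap('side'); cv2.imwrite('pics/fin.png',np.vstack([im[:,:,::-1][:300],cv2.resize(s[170:330,200:360,::-1],None,fx=1.87,fy=1.87).copy() if 0 else cv2.copyMakeBorder(cv2.resize(s[170:330,200:360,::-1],(300,300)),0,0,0,340,0)]))
E
```

```text
t: 14.38
ee_pos: [562.3, 110.8, 82.0]
orientation: [2.09, 2.343, 0.002]
ft_force: [-0.5, 0.2, -1.3]
width: 12.3
grasp_force: 30.0
((313.5, 243.5), (57.0, 25.0), 90.0)
at [562.3 110.8  81.9] t 14.43
shift [-0.011 -0.01   0.01 ] turn [ 0.003  0.    -0.   ]
```

View pics/fin.png

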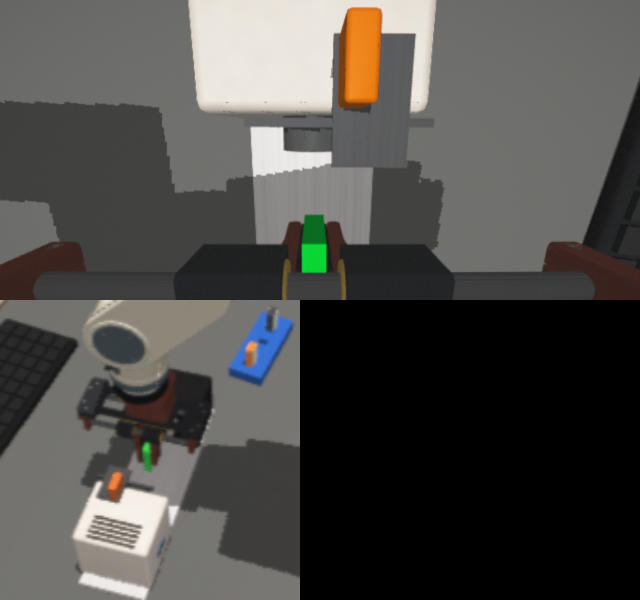

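The cell (column 313.5) is centred on the bench edges (257/371) and lamp housing (198/429). It's upright and held at 30 N with nothing in contact. The other cells are standing, so I'm handing in.

```bash
python3 -m inch '[[0,-0.005,0.01,0,0,0,1],[0,-0.005,0.01,0,0,0,1],[0,-0.005,0.01,0,0,0,1],[0,-0.005,0.01,0,0,0,1]]'; python3 -c "
from h import *
print(ctrl.close_job())"
```

```text
t: 14.98
ee_pos: [561.0, 110.6, 79.6]
orientation: [2.091, 2.344, 0.0]
ft_force: [-0.5, 0.1, 0.1]
width: 12.5
grasp_force: 30.0
the job is handed in; nothing more can be done
None
```

I handed the job in at 15.0 s, and no verdict came back: the shutter is pushed to its stop, and the green cell is held upright at 30 N by its frosted faces, centred in the gap on the beam by my measurements and touching nothing else.

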